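# Free the carrying yoke from its locked post and hang it over the magazine

## Robot

A 6-joint arm with a two-finger parallel gripper is mounted at the origin on a cart in front of the work surface, level with it; the furniture and walls round the work are solid. World frame = base frame: x ahead of the robot, y to its left, z up, the work surface at z = 0. Lengths are in m, angles in rad, forces in N, time in s.
With the tool pointing down it reaches from about 0.225 to 0.875 m from the base axis. Payload 3.4 kg.
Tool frame: the origin (TCP) lies at the very end of the fingers, on their centre line; the grasp point (between the pads) lies 19 mm behind it; z points along the fingers, y is the direction in which the jaws open and shut (so a half turn about z gives the same grasp; the last joint's range is limited). The gripper opens to 85 mm and grips with 20 to 120 N. Pads are 22 mm wide; open, the fingers measure 114 mm over their backs; the gripper's body (76 mm by 85 mm) begins 54 mm behind the grasp point. The pads swing forward as they close: fully open they stand 13 mm farther back than shut.
Start: joints at [-1.347, 0.276, 1.505, -0, 1.361, -0.121], TCP at [0.194, -0.541, 0.231] pointing down, gripper open.
Joint ranges: [-2.89, 2.89], [-0.75, 2.08], [0.22, 2.7], [-1.18, 4.32], [0.11, 2.71], [-2.7, 2.7]. Speed limits (rad/s): [2.57, 2.57, 3.14, 3.14, 3.14, 3.14].

## Interface

Orientations are given as a unit quaternion [w, x, y, z].
In Python, from rig import manip gives the robot as it stands. The module is installed in compiled form; this text tells all that it offers.
- The arm moves only by the tool carry_out, never from a script. Its argument "moves" is one flat list of numbers, 5 for each row, row after row: the opening in per cent of the stroke, from 0 (shut) to 100 (fully open), then the shift along the world's x, y, z in cm, then the turn about the world's z in rad. A call has exactly 10 rows; each row shifts and turns the commanded pose from where the row before left it; what a row does not reach is not made up. A row lasts 1/10 s, in which the tool goes at most 50 mm and 8.59 degrees, less where a joint would pass 70% of its speed; a pose out of reach is approached as far as the arm can. A call is refused whole if a number of a shift passes 5 or a number of a turn 0.15, either way. A call with a gripper value outside its range is refused whole. The fingers move at their own pace and stop on an object; "squeeze" is the grip in N (left out, the last holds). Time passes only in rows, so rows that do not move let the fingers close, or fill a call up. It gives the time, the measured TCP pose, the force and the opening at its end, in the units of the state.
- manip.get_state(): the state, without advancing time (a new reading comes with each control period).
- manip.get_image(name): name is "side" or "top"; returns the picture (420x560x3 uint8, red, green, blue); there is no depth.
- manip.camera_info(name): a dict with "fov_y" (degrees; the focal length in pixels is half the picture's height over the tangent of half this angle, whatever the lens; pixels are square), "cx", "cy" (the principal point, pixels), "rvec" (rotation vector, rad) and "tvec" (3), from world to camera coordinates, as OpenCV has them. Camera axes: x right, y down, z forward; pixel columns grow to the right and rows downward; lengths in m; the calibration is good to about 2 mm. A picture is of the moment at which its call begins. camera_info takes no time and is no camera call.
- manip.sign_off(): hands the job in, once; it reports no verdict.
The state is a dict: "clock": time; "qpos": joint angles; "qd": joint speeds; "effort": joint torques, N m; "position": TCP position; "ee_rot": TCP orientation; "contact_force": force on the tool from outside, world axes, zero at the start; "moment": the same for the moment, N m; "width": finger opening in m.
Only numpy, scipy, OpenCV 4.12 (cv2) and the standard library are available. Lean on these libraries where they do the work, as an engineer would, in place of code of your own. Each camera call takes 0.05 s, during which the arm holds its last target. There are 200 camera calls.

## Task

Take the aluminium carrying yoke off its storage post and set it down over the aluminium magazine that stands alone on the open bench in front of the stacked ones, so that its crossbar rests flat across the middle of the magazine's top with one leg down each long side. The post's locking wing must first be given a quarter turn to lie along the crossbar; it may be left-hand or right-hand and nothing shows which, so feel which way it gives. Do not let the yoke fall, do not shove or tip the magazine, and leave the oil bottle and the marker where they are.

Things in the scene. Friction and masses are not known exactly. Their poses are not given: they have to be found in the camera images.
- stand: Fixed grey base plate 100 x 220 x 12 mm with two identical square steel columns, 30 x 30 mm, at y = +60 and -60 mm of its frame; origin at the middle of its underside. The yoke hangs on the column at +y; the other one is empty. Each column carries a turnable steel locking wing.
- post_seat (a point): Middle of the top of the yoke's column, 90 mm above the table (fixed to the stand, same axes). From it rises a fixed key 28 mm along x, 13 mm along y, 14 mm tall, which keeps the yoke from turning; above the key the wing's 9 mm stem.
- post_wing (a point): Point 138 mm up on the vertical axis of the wing that locks the yoke (fixed to the stand, same axes). The wing is an upright flat bar 28 mm long, 8 mm thick, from 120 to 146 mm above the table, 2 mm clear of the yoke. At the start it lies along the stand's y, across the crossbar: locked. Lying along the stand's x (within 0.2 rad) it passes the yoke's slot.
- wing_top (a point): Top middle of the same wing, 146 mm above the table. From locked it turns one way only, 90 degrees to a stop where the yoke is free; the other way it is blocked at once. Clockwise or anticlockwise differs from start to start and cannot be seen. Turning takes about 0.06 N m; it stays where it is left.
- yoke: Plain aluminium carrying yoke, 0.2 to 0.4 kg, an upside-down U; origin at the centre of its crossbar, 86 (x) x 36 (y) x 28 mm (z). Two legs, 8 mm thick, 30 mm wide, hang 57 mm below the crossbar's underside at its ends, 70 mm apart inside, the lowest 14 mm bent outward. At the start its underside sits on the column's top, its x along the stand's x.
- yoke_slot (a point): Top middle of the crossbar, 14 mm above the yoke's origin: mouth of the slot right through it, 36 mm along x, 16 mm along y. Grip the crossbar across its 36 mm width, in its upper half; the lengthwise wing, 28 mm above it, has room between the fingers. Legs lifted over 146 mm are clear of wing and stand.
- magazine_mid (a point): Centre (half-way up) of the loose standing aluminium magazine, a box 57 mm (x) x 150 mm (y) x 120 mm (z), 0.46 kg, standing alone on the other side of the open bench from the stand; its flat top is 60 mm above this point.
- magazine: The same magazine; origin at the middle of its underside, same axes.
- oiler_mid (a point): Centre of a small oil bottle, 34 mm wide, 95 mm tall, standing between stand and magazine; leave it.
- pen: Marker pen, 14 mm thick, 136 mm long along its y, lying between stand and magazine; origin under its middle; leave it.
Things that resemble listed ones, but are neither listed nor needed, are in the scene too. There is more than one size of the yoke; the one meant has the size given above.

How it is judged:
By the outcome, as a careful person would: the job done as asked, in the order asked, and still so for the second after the job is handed in, with the robot touching nothing.
It also fails if it takes over 54 s, if anything falls off the work surface, if the arm or the gripper's body presses on something with over 40 N, if the wrist force passes 120 N, or if a joint passes its speed limit or range.

## Working session

There is one attempt and no reset: what is moved stays moved. The work goes in short steps, Python scripts to look and compute and a tool call to move; the robot and the scene stay as the last step left them, time stands still between calls to the robot, and variables do not carry over. Pictures are saved under pics/ and viewed, about 8 in all and at most 12, crops included, and the job is handed in when it is done.

Besides the shell and the picture viewer there is one more tool, called as a command line: name --argument value ..., lists and objects as JSON in quotes. carry_out: Moves the arm, as the interface text tells. Its arguments: {"type":"object","properties":{"moves":{"type":"array","items":{"type":"number"}},"squeeze":{"type":"number"}},"required":["moves"]}

```bash
mkdir -p pics; cat > h.py <<'E'
import numpy as np, cv2
from rig import manip
def cam(n):
    c=manip.camera_info(n); f=210/np.tan(np.radians(c['fov_y'])/2)
    K=np.array([[f,0,c['cx']],[0,f,c['cy']],[0,0,1]]); return K,np.array(c['rvec'],float),np.array(c['tvec'],float)
def proj(n,P):
    K,r,t=cam(n); return cv2.projectPoints(np.array(P,float).reshape(-1,1,3),r,t,K,None)[0].reshape(-1,2)
def back(n,uv,z):
    K,r,t=cam(n); R=cv2.Rodrigues(r)[0]; C=-R.T@t
    d=np.c_[np.array(uv,float).reshape(-1,2),np.ones(len(np.array(uv).reshape(-1,2)))]@np.linalg.inv(K).T@R
    return C+d*((z-C[2])/d[:,2])[:,None]
def snap(n,name,crop=None,s=1):
    im=manip.get_image(n)[:,:,::-1]
    if crop: u0,u1,v0,v1=crop; im=im[v0:v1,u0:u1]
    im=cv2.resize(im,None,fx=s,fy=s,interpolation=cv2.INTER_CUBIC); cv2.imwrite('pics/'+name+'.png',im)
E
python3 - <<'E'
from h import *
for n in('side','top'):
    snap(n,n+'0',None,1.42); print(n,manip.camera_info(n)); K,r,t=cam(n); R=cv2.Rodrigues(r)[0]; print(-R.T@t)
print(manip.get_state())
E
```

```text
side {'fov_y': 46.58107354283169, 'cx': 279.7852302109647, 'cy': 212.12097482727955, 'rvec': array([ 0.66701345, -2.60653395,  1.2112205 ]), 'tvec': array([0.47729478, 0.23208983, 0.94735258])}
[0.16093884 0.73519985 0.7827725 ]
top {'fov_y': 55.87602003268999, 'cx': 266.64335369965625, 'cy': 210.6854442446708, 'rvec': array([ 2.16614132, -2.21080963,  0.01160192]), 'tvec': array([0.07029977, 0.51977974, 0.93167667])}
[0.48491266 0.03410155 0.95227687]
{'clock': 0.1, 'qpos': array([-1.34701074e+00,  2.76563181e-01,  1.50598322e+00,  9.81497301e-06,
        1.36069769e+00, -1.20988962e-01]), 'qd': array([-0.00067733, -0.0024049 , -0.00249064,  0.00033416, -0.00288634,
        0.00071234]), 'effort': array([ 1.00062756e-03, -4.17701018e+01, -2.46404672e+01, -1.77228671e-04,
        5.93258752e-03,  5.66569852e-06]), 'position': array([ 0.19424376, -0.54071455,  0.23051757]), 'ee_rot': array([-8.24878602e-04,  9.85177915e-01,  1.71533653e-01, -3.76296698e-05]), 'contact_force': array([0.50333782, 0.15595799, 0.33373392]), 'moment': array([ 5.02814462e-03, -2.28765237e-03, -5.25975381e-05]), 'width': 0.08546780616065353}
```

View pics/side0.png

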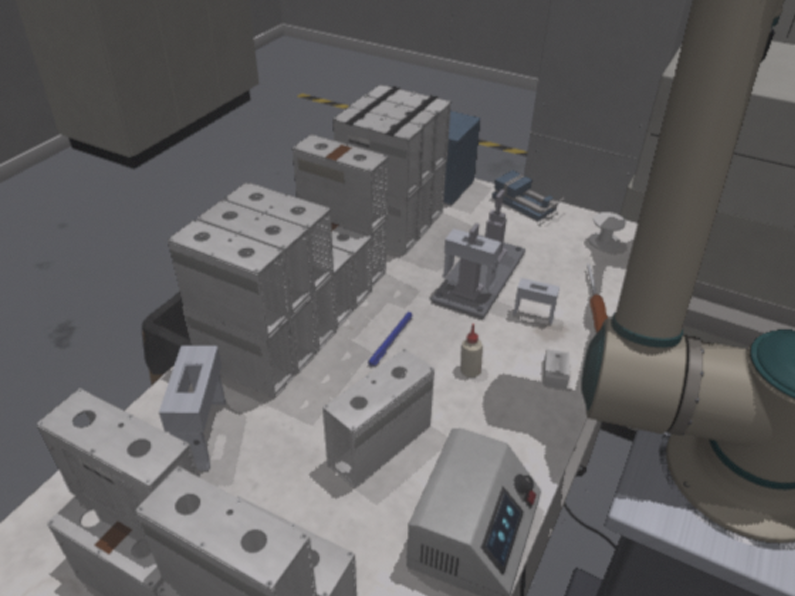

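View pics/top0.png

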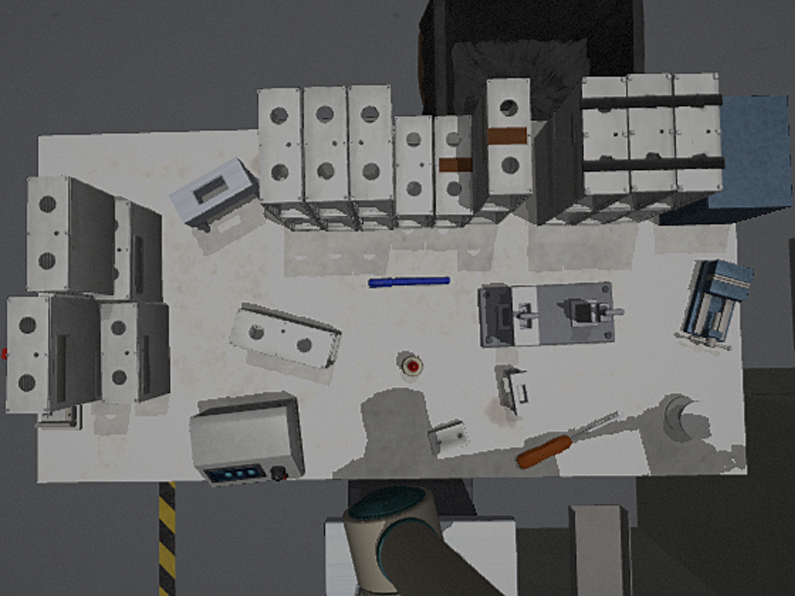

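```bash
python3 - <<'E'
from h import *
a=manip.get_image('top')[:,:,::-1]; b=manip.get_image('side')[:,:,::-1]
c=lambda im,u,v:cv2.resize(im[v:v+75,u:u+100],(400,300),interpolation=cv2.INTER_CUBIC)
cv2.imwrite('pics/m1.png',np.vstack([np.hstack([c(a,330,185),c(a,150,200)]),np.hstack([c(b,290,145),c(b,220,245)])]))
E
```

```text
(no output)
```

View pics/m1.png

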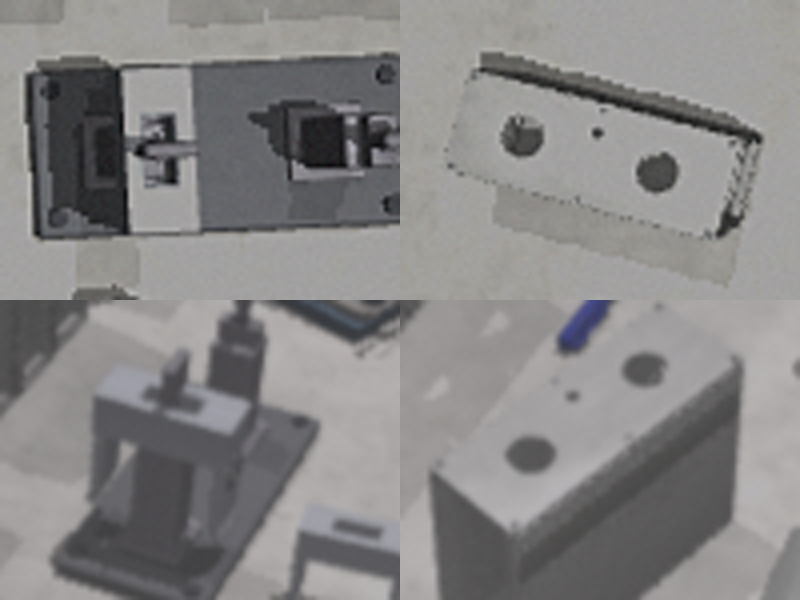

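```bash
cat >> h.py <<'E'
from scipy.optimize import least_squares
def fit(obs,p0):
    # obs: list of (cam, local xyz, uv)
    def res(p):
        c,s=np.cos(p[2]),np.sin(p[2]); o=[]
        for n,L,uv in obs:
            P=[p[0]+c*L[0]-s*L[1],p[1]+s*L[0]+c*L[1],L[2]]; o.append(proj(n,P)[0]-uv)
        return np.ravel(o)
    r=least_squares(res,p0,loss='soft_l1'); return r.x,r.fun.reshape(-1,2)
E
python3 - <<'E'
from h import *
q=lambda u0,v0,x,y:np.array([u0+(x+.5)/4-.5,v0+(y+.5)/4-.5])
T=lambda x,y:q(330,185,x,y); M=lambda x,y:q(150,200,x,y); S=lambda x,y:q(290,145,x,y); N=lambda x,y:q(220,245,x,y)
z=.118
ob=[('top',(.043,.018,z),T(121,66)),('top',(.043,-.018,z),T(193,64)),('top',(-.043,.018,z),T(128,236)),('top',(-.043,-.018,z),T(200,234)),
('side',(.043,.018,z),S(93,97)),('side',(-.043,.018,z),S(238,132)),('side',(-.043,-.018,z),S(250,102)),('side',(.043,-.018,z),S(118,66))]
p,r=fit(ob,[.48,-.15,0]);print('yoke',p,'\n',r.round(1))
z=.12;a,b=.0285,.075
ob=[('top',(a,b,z),M(80,68)),('top',(a,-b,z),M(340,138)),('top',(-a,b,z),M(48,168)),('top',(-a,-b,z),M(318,238)),
('side',(a,b,z),N(30,170)),('side',(-a,b,z),N(112,230)),('side',(-a,-b,z),N(342,60)),('side',(a,-b,z),N(255,5))]
p,r=fit(ob,[.45,.2,.2]);print('mag',p,'\n',r.round(1))
for n,u,zz in(('top',(412/1.42,366/1.42),.09),('side',(473/1.42,330/1.42),.09),('top',(370/1.42,283/1.42),.01),('top',(449/1.42,280/1.42),.01)): print(back(n,[u],zz))
E
```

```text
yoke [ 0.48775214 -0.15816028  0.0254223 ] 
 [[-0.   1.3]
 [-0.8  1. ]
 [ 0.5 -0.2]
 [-0.2 -0.4]
 [ 0.  -1.2]
 [-2.   0.3]
 [ 0.4 -0.3]
 [-0.2 -1.1]]
mag [ 0.46202528  0.20291134 -0.26959507] 
 [[-2.4 -0.3]
 [ 1.  -0.3]
 [-1.3  0.8]
 [-0.3  1.1]
 [-1.4 -2. ]
 [ 0.2  0.7]
 [ 0.4 -1.5]
 [ 0.3 -2.5]]
[[0.41497999 0.00863605 0.09      ]]
[[0.40848909 0.01552329 0.09      ]]
[[0.54862956 0.07366716 0.01      ]]
[[ 0.55078196 -0.05874699  0.01      ]]
```

carry_out --moves '[100, 2.5, 3.3, 0, 0.11, 100, 2.5, 3.3, 0, 0.11, 100, 2.5, 3.3, 0, 0.11, 100, 2.5, 3.3, 0, 0.11, 100, 2.5, 3.3, 0, 0.11, 100, 2.5, 3.3, 0, 0.11, 100, 2.5, 3.3, 0, 0.11, 100, 2.5, 3.3, 0, 0.11, 100, 2.5, 3.3, 0, 0.11, 100, 2.5, 3.3, 0, 0.11]'

```text
clock: 1.2
position: [0.4451, -0.2096, 0.2313]
ee_rot: [0.0, 0.749, 0.663, 0.0]
contact_force: [0.5, -0.4, -0.6]
width: 0.0855
```

```bash
python3 - <<'E'
from h import *
print(back('top',[(330+162.5/4-.5,185+150/4-.5)],.146),back('top',[(330+160/4-.5,185+150/4-.5)],.118))
# overlay fits on earlier pictures
a=manip.get_image('top')[:,:,::-1].copy(); b=manip.get_image('side')[:,:,::-1].copy()
S=4
def draw(n,u,v,w,h):
    im=cv2.resize((a if n=='top' else b)[v:v+h,u:u+w],None,fx=S,fy=S,interpolation=cv2.INTER_CUBIC)
    for (x,y,t),A,B,z0,z1 in (((.462,.203,-.27),.0285,.075,0,.12),((.488,-.158,.025),.043,.018,.09,.118),((.488,-.158,.025),.004,.014,.12,.146),((.488+.0015,-.158-.06,.025),.05,.11,.012,.012)):
        for z in (z1,z0):
            L=np.array([[A,B],[A,-B],[-A,-B],[-A,B]]); c,s=np.cos(t),np.sin(t)
            P=np.c_[L@np.array([[c,s],[-s,c]])+[x,y],np.full(4,z)]
            q=((proj(n,P)-[u,v]+.5)*S-.5).round().astype(int)
            cv2.polylines(im,[q],True,(0,0,255) if z==z1 else (0,200,0),1)
    return im
cv2.imwrite('pics/m2.png',np.vstack([np.hstack([draw('top',345,185,100,75),draw('top',150,200,100,75)]),np.hstack([draw('side',290,145,100,75),draw('side',220,245,100,75)])]))
s=manip.get_state();print(s['position'],s['qpos'],s['clock'])
E
```

```text
[[ 0.48864448 -0.15275697  0.146     ]] [[ 0.48880023 -0.157948    0.118     ]]
[ 0.44659949 -0.20719745  0.23123537] [-0.57793114  0.15077046  1.67236355  0.00290789  1.31847497 -0.45954341] 1.3
```

View pics/m2.png

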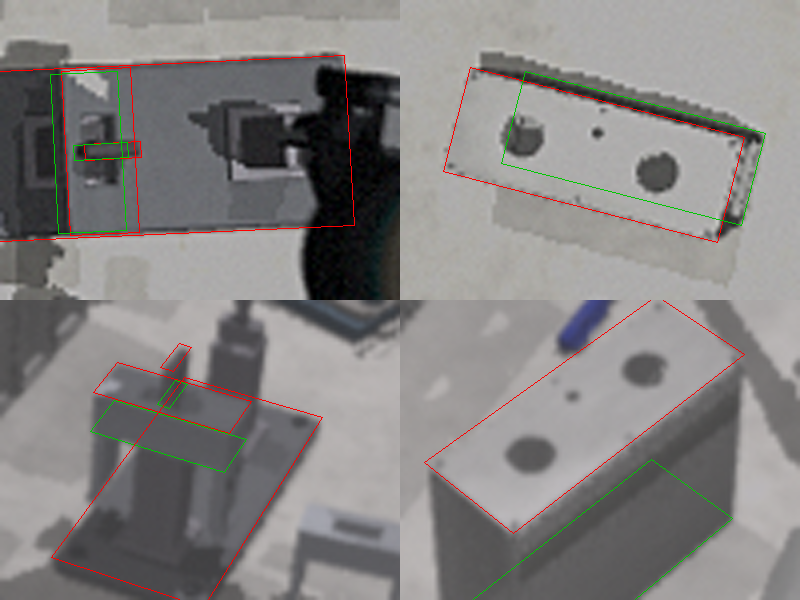

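carry_out --moves '[100, 1.0, 1.2, -0.5, 0.035, 100, 1.0, 1.2, -0.5, 0.035, 100, 1.0, 1.2, -0.5, 0.035, 100, 1.0, 1.2, -0.5, 0.035, 70, 0.2, 0.15, -0.5, 0.005, 60, 0, 0, -0.5, 0, 50, 0, 0, 0, 0, 50, 0, 0, 0, 0, 50, 0, 0, 0, 0, 50, 0, 0, 0, 0]'

```text
clock: 2.3
position: [0.4863, -0.1621, 0.2017]
ee_rot: [0.0, 0.701, 0.714, 0.0]
contact_force: [-0.7, 0.5, -0.2]
width: 0.043
```

```bash
python3 - <<'E'
from h import *
s=manip.get_state();print(s['position'],s['qpos'][0]-s['qpos'][5],s['clock'],s['contact_force'],s['moment'],s['width'])
a=manip.get_image('top')[:,:,::-1].copy(); b=manip.get_image('side')[:,:,::-1].copy()
c=lambda im,u,v:cv2.resize(im[v:v+100,u:u+66],(396,600),interpolation=cv2.INTER_CUBIC)
cv2.imwrite('pics/m3.png',np.hstack([c(a,340,180),c(b,300,110)]))
P=s['position']; print(((proj('top',P)-[340,180])*6).round(),((proj('side',P)-[300,110])*6).round()+[396,0])
E
```

```text
[ 0.48631455 -0.16212894  0.20165846] 0.01826875123240318 2.3 [-0.67467234  0.46524495 -0.19510993] [ 0.05076303 -0.02050015  0.03457835] 0.043010313773712554
[[252. 257.]] [[619. 166.]]
```

View pics/m3.png

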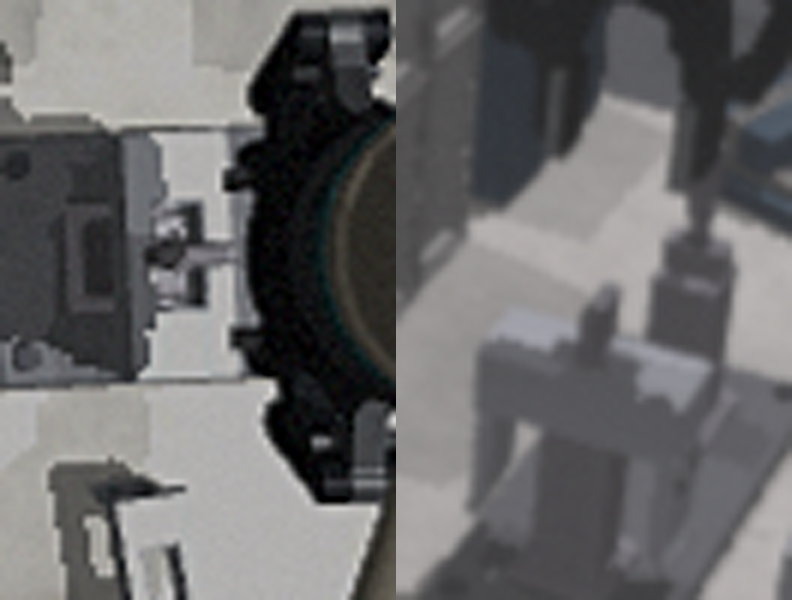

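```bash
python3 - <<'E'
from h import *
P=[[.488,-.158,.146],[.488-.0004,-.158+.014,.146],[.488+.0004,-.158-.014,.146],[.488,-.158+.014,.12]]
print(((proj('top',P)-[340,180]+.5)*6).round(), ((proj('side',P)-[300,110]+.5)*6).round()+[396,0])
s=manip.get_state();print(s['position'],s['qpos'][0]-s['qpos'][5])
E
```

```text
[[199. 257.]
 [158. 259.]
 [241. 255.]
 [141. 258.]] [[601. 296.]
 [587. 315.]
 [614. 278.]
 [580. 370.]]
[ 0.48634573 -0.16194041  0.20157147] 0.018577088471540604
```

carry_out --moves '[50, 0.2, 0.4, -1.5, 0.007, 50, 0, 0, -1.5, 0, 50, 0, 0, -1.5, 0, 50, 0, 0, -1.5, 0, 50, 0, 0, -1.1, 0, 30, 0, 0, -0.5, 0, 20, 0, 0, 0, 0, 15, 0, 0, 0, 0, 15, 0, 0, 0, 0, 15, 0, 0, 0, 0]' --squeeze 20

```text
clock: 3.4
position: [0.4887, -0.1579, 0.1259]
ee_rot: [0.001, 0.698, 0.716, 0.0]
contact_force: [-0.5, -0.7, 0.2]
width: 0.0129
```

```bash
cat > st.py <<'E'
from h import *
s=manip.get_state();print(s['position'].round(4),'yaw',round(s['qpos'][0]-s['qpos'][5],4),s['clock'],s['contact_force'].round(2),s['moment'].round(3),s['width'])
E
python3 st.py
```

```text
[ 0.4887 -0.1579  0.1259] yaw 0.026 3.4 [-0.5  -0.71  0.19] [ 0.018  0.069 -0.058] 0.012862396241914521
```

Now close softly on the wing.

carry_out --moves '[13, 0, 0, -0.2, 0, 11, 0, 0, 0, 0, 9, 0, 0, 0, 0, 7, 0, 0, 0, 0, 5, 0, 0, 0, 0, 0, 0, 0, 0, 0, 0, 0, 0, 0, 0, 0, 0, 0, 0, 0, 0, 0, 0, 0, 0, 0, 0, 0, 0, 0]' --squeeze 25

```text
clock: 4.4
position: [0.4881, -0.1577, 0.1233]
ee_rot: [-0.0, 0.698, 0.716, -0.0]
contact_force: [-2.6, 0.1, 2.3]
width: 0.0068
```

```bash
python3 st.py
```

```text
[ 0.4881 -0.1577  0.1233] yaw 0.026 4.4 [-2.57  0.07  2.26] [0.065 0.423 0.019] 0.006808314582150999
```

carry_out --moves '[0, -0.1, 0, 0, 0.02, 0, 0, 0, 0, 0.02, 0, 0, 0, 0, 0.02, 0, 0, 0, 0, 0.02, 0, 0, 0, 0, 0, 0, 0, 0, 0, 0, 0, 0, 0, 0, 0, 0, 0, 0, 0, 0, 0, 0, 0, 0, 0, 0, 0, 0, 0, 0]' --squeeze 40

```text
clock: 5.4
position: [0.488, -0.1577, 0.1235]
ee_rot: [0.001, 0.669, 0.743, 0.0]
contact_force: [2.8, 1.2, 1.7]
width: 0.0071
```

```bash
python3 st.py
```

```text
[ 0.488  -0.1577  0.1235] yaw 0.106 5.4 [2.78 1.16 1.67] [ 0.249 -0.41  -1.484] 0.007055238004875401
```

carry_out --moves '[0, 0.05, 0, 0, -0.02, 0, 0, 0, 0, -0.02, 0, 0, 0, 0, -0.02, 0, 0, 0, 0, -0.02, 0, 0, 0, 0, -0.03, 0, 0, 0, 0, -0.03, 0, 0, 0, 0, -0.03, 0, 0, 0, 0, -0.03, 0, 0, 0, 0, 0, 0, 0, 0, 0, 0]'

```text
clock: 6.4
position: [0.488, -0.1577, 0.1234]
ee_rot: [0.0, 0.739, 0.674, -0.0]
contact_force: [2.4, 1.7, 2.2]
width: 0.0076
```

```bash
python3 st.py
```

```text
[ 0.488  -0.1577  0.1234] yaw -0.0924 6.4 [2.42 1.68 2.21] [ 0.388 -0.529  0.016] 0.007603054852063077
```

carry_out --moves '[0, 0, 0, 0, -0.1, 0, 0, 0, 0, -0.1, 0, 0, 0, 0, -0.1, 0, 0, 0, 0, -0.1, 0, 0, 0, 0, -0.1, 0, 0, 0, 0, -0.1, 0, 0, 0, 0, -0.1, 0, 0, 0, 0, -0.1, 0, 0, 0, 0, -0.1, 0, 0, 0, 0, -0.1]'

```text
clock: 7.4
position: [0.4881, -0.1578, 0.1234]
ee_rot: [0.0, 0.972, 0.235, 0.0]
contact_force: [3.1, 1.9, 2.1]
width: 0.007
```

```bash
python3 st.py
```

```text
[ 0.4881 -0.1578  0.1234] yaw -1.0966 7.4 [3.06 1.89 2.1 ] [ 0.36  -0.511  0.063] 0.00701206556596499
```

carry_out --moves '[0, 0, 0, 0, -0.1, 0, 0, 0, 0, -0.1, 0, 0, 0, 0, -0.1, 0, 0, 0, 0, -0.07, 0, 0, 0, 0, -0.04, 0, 0, 0, 0, -0.03, 0, 0, 0, 0, -0.02, 0, 0, 0, 0, 0, 0, 0, 0, 0, 0, 0, 0, 0, 0, 0]'

```text
clock: 8.4
position: [0.4881, -0.1579, 0.1234]
ee_rot: [0.0, 1.0, 0.009, 0.0]
contact_force: [3.3, 1.6, 2.0]
width: 0.0069
```

```bash
python3 st.py
```

```text
[ 0.4881 -0.1579  0.1234] yaw -1.5532 8.4 [3.31 1.63 1.96] [ 0.224 -0.614  0.354] 0.006891457451131406
```

carry_out --moves '[75, 0, 0, 0, 0, 75, 0, 0, 0, 0, 75, 0, 0, 0, 0.007, 75, 0, 0, 0, 0, 75, 0, 0, 0, 0, 75, 0, 0, -0.7, 0, 75, 0, 0, -0.7, 0, 75, 0, 0, -0.7, 0, 70, 0, 0, -0.6, 0, 65, 0, 0, 0, 0]'

```text
clock: 9.4
position: [0.487, -0.1573, 0.0951]
ee_rot: [-0.001, 1.0, 0.012, -0.001]
contact_force: [0.1, 0.4, -0.1]
width: 0.0555
```

```bash
python3 st.py; python3 - <<'E'
from h import *
a=manip.get_image('top')[:,:,::-1].copy(); b=manip.get_image('side')[:,:,::-1].copy()
c=lambda im,u,v:cv2.resize(im[v:v+100,u:u+66],(396,600),interpolation=cv2.INTER_CUBIC)
cv2.imwrite('pics/m4.png',np.hstack([c(a,340,180),c(b,300,110)]))
E
```

```text
[ 0.487  -0.1573  0.0951] yaw -1.5471 9.4 [ 0.08  0.42 -0.08] [ 0.047 -0.002  0.024] 0.05547698696667168
```

View pics/m4.png

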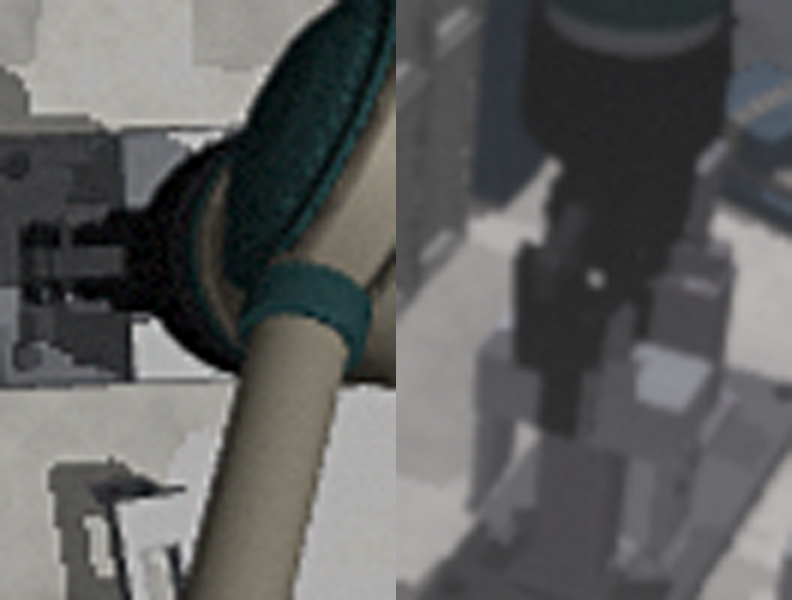

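carry_out --moves '[55, 0, 0, 0.3, 0, 50, 0, 0, 0, 0, 45, 0, 0, 0, 0, 40, 0, 0, 0, 0, 35, 0, 0, 0, 0, 30, 0, 0, 0, 0, 30, 0, 0, 0, 0, 30, 0, 0, 0, 0, 30, 0, 0, 0, 0, 30, 0, 0, 0, 0]' --squeeze 40

```text
clock: 10.5
position: [0.4881, -0.1578, 0.0999]
ee_rot: [0.0, 1.0, 0.012, 0.0]
contact_force: [-0.9, 0.1, 5.2]
width: 0.0348
```

```bash
python3 st.py
```

```text
[ 0.4881 -0.1578  0.0999] yaw -1.5471 10.5 [-0.92  0.07  5.2 ] [ 0.095  0.154 -0.022] 0.034824067232591044
```

carry_out --moves '[25, 0, 0, 0, 0, 25, 0, 0, 0, 0, 25, 0, 0, 0.2, 0, 25, 0, 0, 0.3, 0, 25, 0, 0, 0.4, 0, 25, 0, 0, 0.5, 0, 25, 0, 0, 0.4, 0, 25, 0, 0, 0.2, 0, 25, 0, 0, 0, 0, 25, 0, 0, 0, 0]' --squeeze 80

```text
clock: 11.5
position: [0.4878, -0.1576, 0.1193]
ee_rot: [0.0, 1.0, 0.012, -0.0]
contact_force: [-0.2, 0.7, -3.4]
width: 0.0339
```

```bash
python3 st.py
```

```text
[ 0.4878 -0.1576  0.1193] yaw -1.547 11.5 [-0.15  0.7  -3.41] [ 0.011 -0.016  0.013] 0.03385883276492567
```

carry_out --moves '[25, 0, 0, 0.6, 0, 25, 0, 0, 1.2, 0, 25, 0, 0, 1.4, 0, 25, 0, 0, 1.6, 0, 25, 0, 0, 1.6, 0, 25, 0, 0, 1.6, 0, 25, 0, 0, 1.6, 0, 25, 0, 0, 1.4, 0, 25, 0, 0, 1.0, 0, 25, 0, 0, 0.5, 0]'

```text
clock: 12.5
position: [0.4883, -0.1579, 0.2459]
ee_rot: [0.001, 1.0, 0.012, 0.001]
contact_force: [0.2, 0.1, -2.7]
width: 0.0342
```

```bash
python3 st.py
```

```text
[ 0.4883 -0.1579  0.2459] yaw -1.547 12.5 [ 0.25  0.06 -2.66] [-0.003 -0.022 -0.001] 0.034150256607418744
```

carry_out --moves '[25, 0, 0.6, 0, 0, 25, -0.1, 1.2, 0, -0.02, 25, -0.1, 1.8, 0, -0.02, 25, -0.2, 2.2, 0, -0.02, 25, -0.2, 2.4, 0, -0.02, 25, -0.2, 2.4, 0, -0.02, 25, -0.2, 2.4, 0, -0.02, 25, -0.2, 2.4, 0, -0.02, 25, -0.2, 2.4, 0, -0.02, 25, -0.2, 2.4, 0, -0.02]'

```text
clock: 13.5
position: [0.4709, 0.0457, 0.2435]
ee_rot: [-0.0, 0.997, -0.078, -0.001]
contact_force: [0.5, -0.2, -2.7]
width: 0.0341
```

carry_out --moves '[25, -0.2, 2.4, 0, -0.02, 25, -0.2, 2.4, 0, -0.02, 25, -0.2, 2.4, 0, -0.02, 25, -0.2, 2.4, 0, -0.02, 25, -0.2, 2.2, 0, -0.02, 25, -0.1, 1.8, 0, -0.015, 25, 0, 1.4, 0, 0, 25, 0, 0.9, 0, 0, 25, 0, 0, 0, 0, 25, 0, 0, 0, 0]'

```text
clock: 14.5
position: [0.4608, 0.2028, 0.2441]
ee_rot: [0.001, 0.991, -0.135, -0.0]
contact_force: [-0.1, -0.7, -1.6]
width: 0.034
```

```bash
python3 st.py; python3 - <<'E'
from h import *
a=manip.get_image('top')[:,:,::-1].copy(); b=manip.get_image('side')[:,:,::-1].copy()
c=lambda im,u,v:cv2.resize(im[v:v+150,u:u+100],(400,600),interpolation=cv2.INTER_CUBIC)
cv2.imwrite('pics/m5.png',np.hstack([c(a,150,160),c(b,220,190)]))
E
```

```text
[0.4608 0.2028 0.2441] yaw -1.842 14.5 [-0.05 -0.71 -1.61] [-0.068 -0.004  0.044] 0.033967125755108
```

View pics/m5.png

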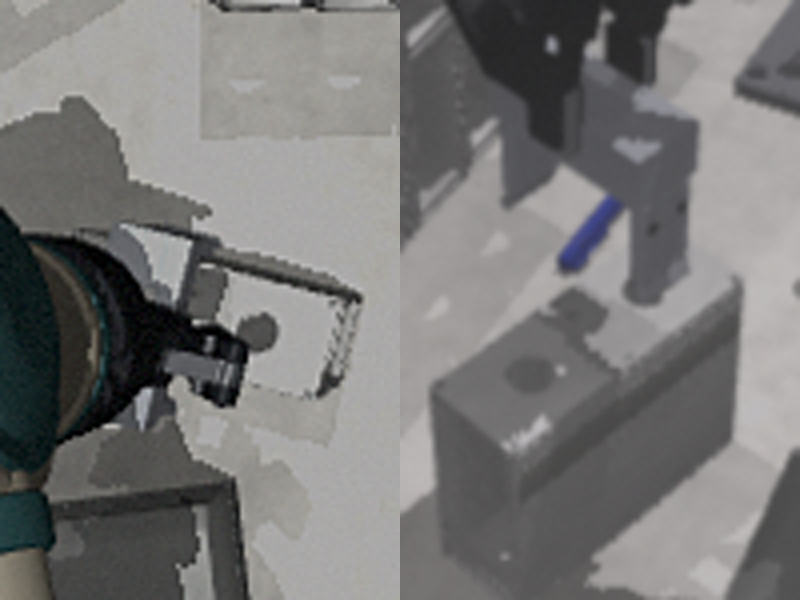

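carry_out --moves '[25, 0.1, 0, -0.3, 0, 25, 0, 0, -0.6, 0, 25, 0, 0, -0.7, 0, 25, 0, 0, -0.7, 0, 25, 0, 0, -0.7, 0, 25, 0, 0, -0.6, 0, 25, 0, 0, -0.4, 0, 25, 0, 0, -0.3, 0, 25, 0, 0, 0, 0, 25, 0, 0, 0, 0]'

```text
clock: 15.6
position: [0.462, 0.2034, 0.2015]
ee_rot: [-0.0, 0.991, -0.135, 0.0]
contact_force: [-0.5, -0.7, -2.7]
width: 0.034
```

```bash
python3 st.py; python3 - <<'E'
from h import *
b=manip.get_image('side')[:,:,::-1].copy(); a=manip.get_image('top')[:,:,::-1].copy()
c=lambda im,u,v:cv2.resize(im[v:v+100,u:u+66],(396,600),interpolation=cv2.INTER_CUBIC)
cv2.imwrite('pics/m6.png',np.hstack([c(a,160,190),c(b,240,215)]))
E
```

```text
[0.462  0.2034 0.2015] yaw -1.842 15.6 [-0.5  -0.66 -2.68] [-0.037 -0.014  0.015] 0.03400504384742379
```

View pics/m6.png

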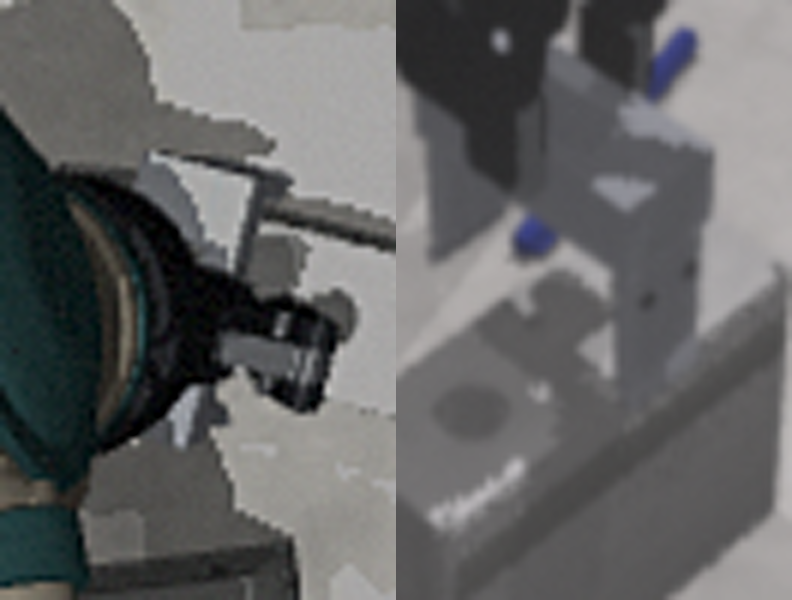

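carry_out --moves '[25, 0, 0, -0.3, 0, 25, 0, 0, -0.3, 0, 25, 0, 0, -0.3, 0, 25, 0, 0, -0.3, 0, 25, 0, 0, -0.3, 0, 25, 0, 0, -0.3, 0, 25, 0, 0, -0.3, 0, 25, 0, 0, -0.3, 0, 25, 0, 0, -0.1, 0, 25, 0, 0, 0, 0]'

```text
clock: 16.7
position: [0.4618, 0.2033, 0.1761]
ee_rot: [0.0, 0.991, -0.135, -0.0]
contact_force: [-0.2, -0.1, -2.5]
width: 0.0344
```

```bash
python3 st.py; python3 - <<'E'
from h import *
b=manip.get_image('side')[:,:,::-1].copy(); a=manip.get_image('top')[:,:,::-1].copy()
c=lambda im,u,v:cv2.resize(im[v:v+100,u:u+66],(396,600),interpolation=cv2.INTER_CUBIC)
cv2.imwrite('pics/m7.png',np.hstack([c(a,160,190),c(b,240,215)]))
E
```

```text
[0.4618 0.2033 0.1761] yaw -1.842 16.7 [-0.16 -0.14 -2.45] [-0.04   0.022 -0.007] 0.034354388585961085
```

View pics/m7.png

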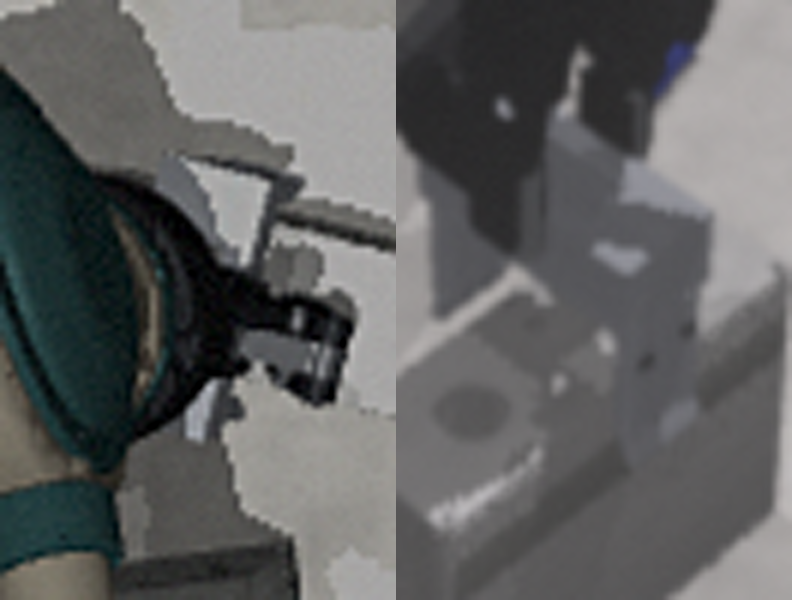

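carry_out --moves '[25, 0, 0, -0.3, 0, 25, 0, 0, -0.3, 0, 25, 0, 0, -0.3, 0, 25, 0, 0, -0.3, 0, 25, 0, 0, -0.3, 0, 25, 0, 0, -0.3, 0, 25, 0, 0, -0.3, 0, 25, 0, 0, -0.3, 0, 25, 0, 0, -0.1, 0, 25, 0, 0, 0, 0]'

```text
clock: 17.8
position: [0.4617, 0.2033, 0.1511]
ee_rot: [0.0, 0.991, -0.135, -0.0]
contact_force: [0.2, 0.3, -3.0]
width: 0.0347
```

```bash
python3 st.py
```

```text
[0.4617 0.2033 0.1511] yaw -1.842 17.8 [ 0.17  0.32 -2.97] [0.017 0.027 0.012] 0.03470134909157415
```

carry_out --moves '[25, 0, 0, -0.3, 0, 25, 0, 0, -0.3, 0, 25, 0, 0, -0.3, 0, 25, 0, 0, -0.3, 0, 25, 0, 0, -0.3, 0, 25, 0, 0, -0.2, 0, 25, 0, 0, -0.1, 0, 25, 0, 0, -0.1, 0, 25, 0, 0, 0, 0, 25, 0, 0, 0, 0]'

```text
clock: 18.8
position: [0.4619, 0.2033, 0.1324]
ee_rot: [0.0, 0.991, -0.135, 0.0]
contact_force: [0.6, 0.8, -1.9]
width: 0.0342
```

```bash
python3 st.py
```

```text
[0.4619 0.2033 0.1324] yaw -1.842 18.8 [ 0.61  0.78 -1.93] [-0.003 -0.019 -0.012] 0.03422296999365042
```

carry_out --moves '[25, 0, 0, -0.05, 0, 25, 0, 0, -0.05, 0, 25, 0, 0, -0.05, 0, 25, 0, 0, -0.05, 0, 25, 0, 0, -0.05, 0, 25, 0, 0, 0, 0, 25, 0, 0, 0, 0, 25, 0, 0, 0, 0, 25, 0, 0, 0, 0, 25, 0, 0, 0, 0]'

```text
clock: 19.8
position: [0.4619, 0.2033, 0.13]
ee_rot: [0.0, 0.991, -0.135, 0.0]
contact_force: [-1.2, -0.2, 2.2]
width: 0.0341
```

```bash
python3 st.py
```

```text
[0.4619 0.2033 0.13  ] yaw -1.8421 19.8 [-1.19 -0.25  2.24] [-0.088  0.191 -0.003] 0.03411115328542799
```

carry_out --moves '[25, 0, 0, -0.05, 0, 25, 0, 0, 0, 0, 35, 0, 0, 0, 0, 42, 0, 0, 0, 0, 46, 0, 0, 0, 0, 50, 0, 0, 0, 0, 60, 0, 0, 0, 0, 70, 0, 0, 0, 0, 70, 0, 0, 0, 0, 70, 0, 0, 0, 0]' --squeeze 20

```text
clock: 20.8
position: [0.4619, 0.2033, 0.1293]
ee_rot: [0.0, 0.991, -0.135, -0.0]
contact_force: [0.1, 0.2, 0.0]
width: 0.06
```

```bash
python3 st.py
```

```text
[0.4619 0.2033 0.1293] yaw -1.8421 20.8 [0.11 0.2  0.03] [-0.026 -0.018 -0.012] 0.06001741134563485
```

Released; retreat straight up, then away to the robot's side to see it.

carry_out --moves '[70, 0, 0, 0.5, 0, 70, 0, 0, 1, 0, 70, 0, 0, 1.5, 0, 70, 0, 0, 2, 0, 70, 0, 0, 2, 0, 70, 0, 0, 2, 0, 70, 0, 0, 2, 0, 70, 0, 0, 2, 0, 70, 0, 0, 1, 0, 70, 0, 0, 0, 0]'

```text
clock: 21.8
position: [0.4627, 0.2036, 0.2713]
ee_rot: [-0.001, 0.991, -0.135, 0.002]
contact_force: [-0.1, -0.1, -0.3]
width: 0.0597
```

carry_out --moves '[70, 0, -1, 0, 0, 70, 0, -2, 0, 0, 70, 0, -2, 0, 0, 70, 0, -2, 0, 0, 70, 0, -2, 0, 0, 70, 0, -2, 0, 0, 70, 0, -2, 0, 0, 70, 0, -2, 0, 0, 70, 0, -2, 0, 0, 70, 0, -1, 0, 0]'

```text
clock: 22.8
position: [0.4609, 0.0215, 0.2681]
ee_rot: [0.001, 0.991, -0.136, -0.001]
contact_force: [0.2, 0.2, 0.1]
width: 0.06
```

```bash
python3 st.py; python3 - <<'E'
from h import *
b=manip.get_image('side')[:,:,::-1].copy(); a=manip.get_image('top')[:,:,::-1].copy()
S=4
def draw(n,u,v,w,h):
    im=cv2.resize((a if n=='top' else b)[v:v+h,u:u+w],None,fx=S,fy=S,interpolation=cv2.INTER_CUBIC)
    for (x,y,t),A,B,z in (((.462,.203,-.27),.0285,.075,.12),((.462,.203,-.27),.043,.018,.148)):
        L=np.array([[A,B],[A,-B],[-A,-B],[-A,B]]); c,s=np.cos(t),np.sin(t)
        q=((proj(n,np.c_[L@np.array([[c,s],[-s,c]])+[x,y],np.full(4,z)])-[u,v]+.5)*S-.5).round().astype(int)
        cv2.polylines(im,[q],True,(0,0,255),1)
    return im
cv2.imwrite('pics/m8.png',np.hstack([draw('top',150,180,100,150),draw('side',220,210,100,150)]))
E
```

```text
[0.4609 0.0215 0.2681] yaw -1.8438 22.8 [0.24 0.18 0.14] [ 0.005 -0.025  0.037] 0.05996659263651916
```

View pics/m8.png

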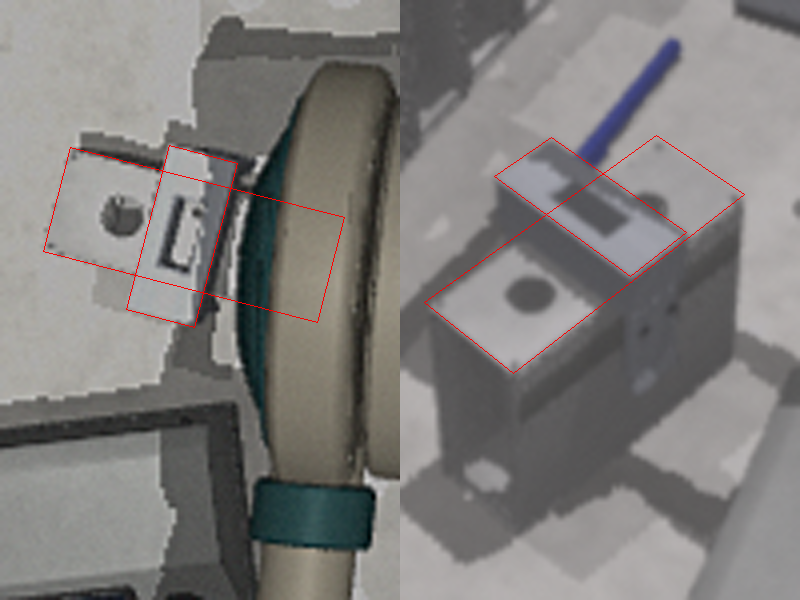

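The picture shows the crossbar flat across the middle. Its top outline matches the predicted one in both views (top view about (127–237, 146–325), side view (495–687, 138–276)). The magazine hasn't moved, and the near leg is down its side.

```bash
python3 -c "
from h import *
manip.sign_off()"
```

```text
the job is handed in; nothing more can be done
```

The yoke now sits on the lone magazine, with its crossbar flat across the middle of the top and a leg down each long side. I handed the job in at about 23 s of the 54 s allowed.

- **Locking wing:** turning it anticlockwise met a resisting moment of about 1.5 N m, so that way was blocked. Clockwise it gave freely, and I turned it a quarter turn until I felt the stop.
- **Moving the yoke:** I gripped the crossbar, lifted it clear (about 3 N of weight, no snagging) and carried it over the bench. I lowered it until contact showed about 5 N, then released it and backed off with nothing touching.
- **Last checks:** in both camera views the crossbar's top outline matched the prediction to about a pixel (2 mm). The magazine's visible outline had not moved, though in the top view the arm hid part of it.
- **Not fully checked:** the leg on the far side was out of view in the final pictures. I also did not re-measure the oil bottle or the marker; the yoke was carried with its legs about 70 mm above the bottle.

No check failed. The side camera sat about 1 pixel off the top camera throughout, which is about the stated calibration error.

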